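Pack a takeaway carton in layers: bowl, divider, sauce pots

TASK

Pack this takeaway order in layers: first slide the lidded bowl along the counter, without lifting or tipping it, in through the carton's open front until it is against the back wall; then lay the divider plate, tab up, flat on the ledges above it. Then set, not drop, the pale and the brown sauce pot upright on the plate, each centred on the spot of its own colour. Leave the green pot, the other bowl and the cutlery cup where they are.

Things in the scene. Friction and masses are not known exactly. Their poses are not given: they have to be found in the camera images.
- carton: brown and white takeaway carton, fixed, open at top and front. Origin on the counter at the centre of its inside floor; x points from the open front (robot side) to the back wall, y left, z up. Inside 130 deep (x +/-65) by 138 wide (y +/-69); walls 4 thick, 88 high; floor flush with the counter, no step. White rim flaps hang outwards up to 20 beyond the walls.
- carton_mouth (a point): middle of the carton's open front, on the counter, at x = -65 in its frame. From the mouth's two sides front flaps 60 high flare outwards like a funnel, from (x -65, y +/-71) to about (x -95, y +/-91) in the carton's frame.
- carton_ledge (a point): centre of the carton at the level of its ledges' top, 66 above the counter. The ledges are 14 wide and 4 thick and run along the inside of both side walls and the back wall; the bowl passes under them.
- bowl_center (a point): centre (29 above its underside) of the lidded brown cardboard bowl in front of the carton: round, upright, 124 in diameter, 58 high, 0.2 to 0.45 kg, too wide to grasp. It slides on the counter. When it is against the carton's back wall its centre lies at x = +3 in the carton's frame.
- divider_tab (a point): grip point on the tab of the loose brown divider plate (90 g, lying flat), over its centre, 27 above its underside; x along the tab, z up. Plate 122 (x) by 128 (y) by 5; tab 50 long (x), 10 thick, its top 37 above the underside. Goes in with x along the carton's x, either way round; centred, it has 5 clear each side, 4 behind; seated, its underside is 66 above the counter.
- spot_pale (a point): centre of the pale cream spot (50 across) on the plate's top face, 34.5 from the tab's mid-plane on the plate's +y side, 5 above the underside
- spot_brown (a point): centre of the dark brown spot (50 across) on the plate's top face, 34.5 from the tab's mid-plane on the plate's -y side, 5 above the underside
- pot_pale_center (a point): centre (17 above its underside) of the pale cream sauce pot: upright closed round pot 42 in diameter (its clear lid rim, 46, gives no contact), 34 high, about 0.05 kg
- pot_brown_center (a point): centre of the dark brown sauce pot, same size as the pale one
- pot_green_center (a point): centre of the green sauce pot, same size; not part of this order, leave alone
- other_bowl_center (a point): centre of a second bowl, same as the first, at the back left; leave alone
- cutlery_cup: steel cup with wooden sticks at the back right, 80 across, 100 high (sticks to 155), origin under its centre; leave alone
There are look-alikes about, which are no part of the job. Leave any blue or turquoise look-alike of the part that bears divider_tab alone.

How it is judged (in metres and radians):
On the way, in this order (a step that is already met when the one before it is completed fails the run):
1. the bowl is slid in, standing on the carton's floor within 9 mm of the back wall, before the divider is in (x of bowl_center in the frame of carton between -0.006 and 0.012 m and y of bowl_center in the frame of carton between -0.012 and 0.012 m and z of bowl_center in the frame of carton between 0.024 and 0.034 m and not (x of divider_tab in the frame of carton between -0.012 and 0.012 m and y of divider_tab in the frame of carton between -0.012 and 0.012 m and z of divider_tab in the frame of carton between 0.089 and 0.097 m and angle between divider_tab's own z axis and vertical below 0.05 rad and angle between the x axis of divider_tab and the x axis of carton, either way round below 0.15 rad)), for 0.2 s.
2. the divider lies flat on the ledges over the bowl, no pot on it yet (x of bowl_center in the frame of carton between -0.006 and 0.012 m and y of bowl_center in the frame of carton between -0.012 and 0.012 m and z of bowl_center in the frame of carton between 0.024 and 0.034 m and x of divider_tab in the frame of carton between -0.012 and 0.012 m and y of divider_tab in the frame of carton between -0.012 and 0.012 m and z of divider_tab in the frame of carton between 0.089 and 0.097 m and angle between divider_tab's own z axis and vertical below 0.05 rad and angle between the x axis of divider_tab and the x axis of carton, either way round below 0.15 rad and not (horizontal distance between pot_pale_center and spot_pale below 0.012 m and z of pot_pale_center in the frame of spot_pale between 0.012 and 0.022 m and angle between pot_pale_center's own z axis and vertical below 0.1 rad) and not (horizontal distance between pot_brown_center and spot_brown below 0.012 m and z of pot_brown_center in the frame of spot_brown between 0.012 and 0.022 m and angle between pot_brown_center's own z axis and vertical below 0.1 rad)), for 0.2 s.
3. a first pot stands on its own spot on the seated divider (x of bowl_center in the frame of carton between -0.006 and 0.012 m and y of bowl_center in the frame of carton between -0.012 and 0.012 m and z of bowl_center in the frame of carton between 0.024 and 0.034 m and x of divider_tab in the frame of carton between -0.012 and 0.012 m and y of divider_tab in the frame of carton between -0.012 and 0.012 m and z of divider_tab in the frame of carton between 0.089 and 0.097 m and angle between divider_tab's own z axis and vertical below 0.05 rad and angle between the x axis of divider_tab and the x axis of carton, either way round below 0.15 rad and ((horizontal distance between pot_pale_center and spot_pale below 0.012 m and z of pot_pale_center in the frame of spot_pale between 0.012 and 0.022 m and angle between pot_pale_center's own z axis and vertical below 0.1 rad) or (horizontal distance between pot_brown_center and spot_brown below 0.012 m and z of pot_brown_center in the frame of spot_brown between 0.012 and 0.022 m and angle between pot_brown_center's own z axis and vertical below 0.1 rad)) and not ((horizontal distance between pot_pale_center and spot_pale below 0.012 m and z of pot_pale_center in the frame of spot_pale between 0.012 and 0.022 m and angle between pot_pale_center's own z axis and vertical below 0.1 rad) and (horizontal distance between pot_brown_center and spot_brown below 0.012 m and z of pot_brown_center in the frame of spot_brown between 0.012 and 0.022 m and angle between pot_brown_center's own z axis and vertical below 0.1 rad))), for 0.2 s.
4. both pots stand on their own spots (x of bowl_center in the frame of carton between -0.006 and 0.012 m and y of bowl_center in the frame of carton between -0.012 and 0.012 m and z of bowl_center in the frame of carton between 0.024 and 0.034 m and x of divider_tab in the frame of carton between -0.012 and 0.012 m and y of divider_tab in the frame of carton between -0.012 and 0.012 m and z of divider_tab in the frame of carton between 0.089 and 0.097 m and angle between divider_tab's own z axis and vertical below 0.05 rad and angle between the x axis of divider_tab and the x axis of carton, either way round below 0.15 rad and horizontal distance between pot_pale_center and spot_pale below 0.012 m and z of pot_pale_center in the frame of spot_pale between 0.012 and 0.022 m and angle between each of pot_pale_center, pot_brown_center's own z axis and vertical below 0.1 rad and horizontal distance between pot_brown_center and spot_brown below 0.012 m and z of pot_brown_center in the frame of spot_brown between 0.012 and 0.022 m), for 0.2 s.
At the end, for the whole second after the job is handed in: Bowl on the carton floor within 9 mm of the back wall; divider on the ledges, flat to 0.05 rad, square to 0.15 rad, within 12 mm of centre; pale and brown pots upright within 12 mm of their own spots; all at rest; green pot, other bowl and cup within 30 mm of their starts (all of step 4 and linear speed of each of bowl, divider, pot_pale, pot_brown below 0.02 m/s and distance of each of pot_green_center, other_bowl_center, cutlery_cup from where it was at the start of the episode below 0.03 m); the robot touches nothing.
It fails at once if the bowl is lifted off the counter or tipped (height (world z) of bowl_center above 0.045 m or angle between bowl_center's own z axis and vertical above 0.2 rad).
It fails at once if a pot or the divider is dropped from more than about 25 mm or thrown (faster than 0.7 m/s with no finger on it) ((linear speed of pot_pale above 0.7 m/s and contact force between the fingers and pot_pale below 0.05 N) or (linear speed of pot_brown above 0.7 m/s and contact force between the fingers and pot_brown below 0.05 N) or (linear speed of divider above 0.7 m/s and contact force between the fingers and divider below 0.05 N)).
It fails at once if the green pot, the other bowl or the cutlery cup is moved by more than 30 mm (distance of any of pot_green_center, other_bowl_center, cutlery_cup from where it was at the start of the episode above 0.03 m).
It also fails if it takes over 72 s, if anything falls off the work surface, if the arm or the gripper's body presses on something with over 40 N, if the wrist force passes 120 N, or if a joint passes its speed limit or range.

ROBOT

A 7-joint arm with a two-finger parallel gripper is mounted at the origin on the work surface. World frame = base frame: x ahead of the robot, y to its left, z up, the work surface at z = 0. Lengths are in mm, angles in rad, forces in N, time in s.
With the tool pointing down it reaches from about 425 to 950 mm from the base axis. Payload 4.7 kg.
Tool frame: the origin (TCP) lies at the very end of the fingers, on their centre line; the grasp point (between the pads) lies env.grip_point_offset behind it (env.grip_point_offset is the distance from the TCP to the grasp point, in mm); z points along the fingers, y is the line along which they close (so a half turn about z gives the same grasp; the last joint's range is limited). The gripper opens to 85 mm and grips with 20 to 120 N. Pads are 22 mm wide; open, the fingers measure 114 mm over their backs; the gripper's body (76 mm by 85 mm) begins 54 mm behind the grasp point. The pads swing forward as they close: fully open they stand 13 mm farther back than shut.
Start: joints at [-1.181, 0.469, -0.049, 1.532, 0.024, 1.141, -0.082], TCP at [274.461, 616.7, 231.335] pointing down, gripper open.
Joint ranges: [-2.59, 2.59], [-0.33, 1.99], [-1.39, 1.29], [0.1, 2.45], [-1.04, 4.18], [0.21, 1.99], [-2.66, 2.66]. Speed limits (rad/s): [2.57, 2.57, 3.14, 3.14, 3.14, 3.14, 3.14].

INTERFACE

Orientations are given as a rotation vector (axis times angle).
In Python, from cell import monitor, imaging, env gives the robot as it stands.
- The arm moves only by the tool jog_arm, never from a script. Its argument "series" is a list of rows, each a list of 5 numbers: the shift along the tool's x, y, z in units of 25 mm (1.0 is 25 mm), then the turn about the tool's z in units of 8 degrees (1.0 is 8 degrees), then the opening, from -1 (shut) to 1 (fully open). A call has 1 to 20 rows; each row shifts and turns the commanded pose from where the row before left it, along the tool's axes as they then stand; what a row does not reach is not made up. A row lasts 1/8 s, in which the tool goes at most 62.5 mm and 10.7 degrees, less where a joint would pass 70% of its speed; a pose out of reach is approached as far as the arm can. A call is refused whole if a number of a shift passes 1 or a number of a turn 1, either way. A call with a gripper value outside its range is refused whole. The fingers move at their own pace and stop on an object; "newtons" is the grip in N (left out, the last holds). Time passes only in rows, so rows that do not move let the fingers close. It gives the time, the measured TCP pose, the force, the opening and the grip force at its end, in the units of the state.
- monitor.get_obs(): the state, without advancing time (a new reading comes with each control period).
- imaging.get_image(name): name is "side" or "top" or "wrist"; returns a dict with "frame" (384x512x3 uint8, red, green, blue), "fx", "fy", "cx", "cy" (pixels), "position" and "attitude" of the camera in the world. Camera axes: x right, y up, looking along -z (the intrinsics and any distortion apply to the point x, -y, -z); pixel columns grow to the right and rows downward; lengths in mm; the calibration is good to about 2 mm. The wrist camera is an equidistant fisheye: a pixel r from the principal point sees the ray r / f radians off the axis. A picture is of the moment at which its call begins. There is no depth.
- env.sign_off(): hands the job in; it is judged then, once.
The state is a dict: "t": time; "joints": joint angles; "qd": joint speeds; "effort": joint torques, N m; "tool_pos": TCP position; "eef_rot": TCP orientation; "ft_force": force on the tool from outside, world axes, zero at the start; "moment": the same for the moment, N m; "grip_width": finger opening in mm; "grip_force": force on a finger pad.
Only numpy, scipy, OpenCV 4.12 (cv2) and the standard library are available. Lean on these libraries where they do the work, as an engineer would, in place of code of your own. Each camera call takes 0.05 s, during which the arm holds its last target. There are 200 camera calls.

## Working session

There is one attempt and no reset: what is moved stays moved. The work goes in short steps, Python scripts to look and compute and a tool call to move; the robot and the scene stay as the last step left them, time stands still between calls to the robot, and variables do not carry over. Pictures are saved under pics/ and viewed, at most 13 in all, crops included, and the job is handed in when it is done.

Besides the shell and the picture viewer there is one more tool, called after "Emit:" as name([rows], argument=value, ...), one row to a line, values as JSON. jog_arm: Moves the arm, as the interface text tells. Its arguments: {"type":"object","properties":{"series":{"type":"array"},"newtons":{"type":"number"}},"required":["series"]}

```bash
mkdir -p pics; ls
cat > h.py <<'E'
import numpy as np, cv2
from scipy.spatial.transform import Rotation as R
from cell import monitor, imaging, env
def att(c):
    a=np.array(c["attitude"],float)
    if a.shape==(3,3): return a
    return R.from_rotvec(a).as_matrix() if a.size==3 else R.from_quat(a).as_matrix()
def ray(c,u,v,fish=False):
    x=(u-c["cx"])/c["fx"]; y=(v-c["cy"])/c["fy"]
    if fish:
        r=np.hypot(x,y); s=np.sin(r)/max(r,1e-9); d=np.array([x*s,-y*s,-np.cos(r)])
    else: d=np.array([x,-y,-1.])
    return att(c)@d
def onz(c,u,v,z,fish=False):
    d=ray(c,u,v,fish); p=np.array(c["position"],float); return p+d*(z-p[2])/d[2]
def proj(c,P,fish=False):
    q=att(c).T@(np.array(P,float)-np.array(c["position"]))
    x,y,z=q[0],-q[1],-q[2]
    if fish:
        h=np.hypot(x,y); t=np.arctan2(h,z); x,y=x/h*t,y/h*t
    else: x,y=x/z,y/z
    return c["cx"]+c["fx"]*x,c["cy"]+c["fy"]*y
def save(c,n,box=None,s=1):
    f=c["frame"][:,:,::-1]
    if box: f=f[box[1]:box[3],box[0]:box[2]]
    cv2.imwrite("pics/"+n,cv2.resize(f,None,fx=s,fy=s,interpolation=cv2.INTER_CUBIC))
E
python3 - <<'E'
from h import *
import pickle
o=monitor.get_obs();print(o,env.grip_point_offset)
for n in("top","side"):
    c=imaging.get_image(n);pickle.dump(c,open(n+".pkl","wb"));print(n,{k:v for k,v in c.items() if k!="frame"});save(c,n+"0.png",None,1.5)
E
```

```text
pics
{'t': 0.0, 'joints': array([-1.18089914,  0.46942607, -0.04861116,  1.53370459,  0.02412783,
        1.14099417, -0.08232284]), 'qd': array([ 0.0008928 , -0.00129909,  0.0033071 ,  0.00040889, -0.00043294,
       -0.00089486, -0.00151594]), 'effort': array([ 5.73345915e-04, -5.10311866e+01, -4.64950351e-02, -2.37717819e+01,
        1.06613373e-02,  7.18399868e-03,  7.95249733e-07]), 'tool_pos': array([274.24590847, 616.13284049, 230.26732455]), 'eef_rot': array([-6.52928167e-01, -3.07266904e+00,  3.01493105e-03]), 'ft_force': array([-0.57017758, -0.57016692,  0.67789531]), 'moment': array([-0.01777483, -0.02450171, -0.00354762]), 'grip_force': 0.0, 'grip_width': 85.20953870379556} 18.700000000000003
top {'fx': 361.25081047384185, 'fy': 361.25081047384185, 'cx': 259.2132650187512, 'cy': 194.7979247739342, 'position': array([ 285.16801907,  103.93261605, 1399.48644515]), 'attitude': array([ 0.10565753, -0.10353894, -1.54444852])}
side {'fx': 395.90573645112363, 'fy': 395.90573645112363, 'cx': 255.21426703573692, 'cy': 190.12898383849796, 'position': array([ 111.353914  , -570.80283251,  908.54980523]), 'attitude': array([ 0.70607879, -0.19557994, -0.47521555])}
```

View pics/top0.png

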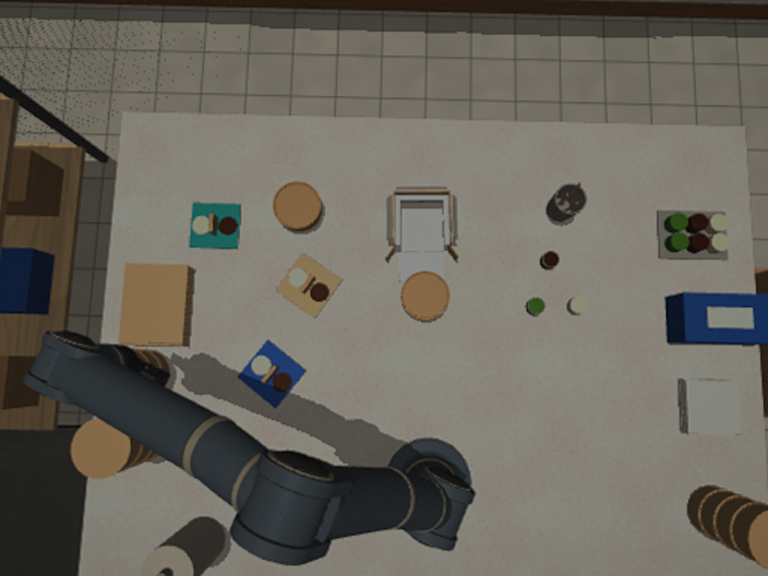

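View pics/side0.png

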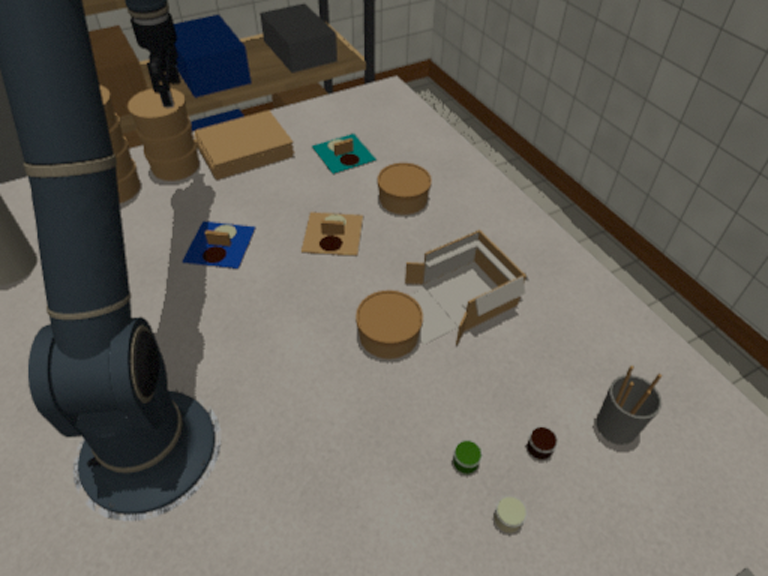

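The top view (1.5x) shows the carton at (421,225), the bowl at (425,296), the brown divider at (309,285), the brown pot at (549,260), the green pot at (536,306) and the pale pot at (576,305). The side view agrees with this. The blue and turquoise plates are look-alikes.

Run:
```python
from h import *
import pickle
c=pickle.load(open("top.pkl","rb"));save(c,"crop0.png",(180,115,320,225),5)
f=c["frame"];hsv=cv2.cvtColor(f,cv2.COLOR_RGB2HSV)
for n,(u,v) in dict(bowl=(425,296),other=(297,205),plate=(325,275),brown=(549,259),green=(536,305),pale=(576,304),floor=(420,215),counter=(480,300)).items():
    u,v=int(u/1.5),int(v/1.5);print(n,f[v,u],hsv[v,u])
def blob(u,v,tol):
    u,v=int(u/1.5),int(v/1.5);m=np.zeros((386,514),np.uint8)
    cv2.floodFill(f.copy(),m,(u,v),0,(tol,)*3,(tol,)*3,4|(255<<8)|cv2.FLOODFILL_MASK_ONLY|cv2.FLOODFILL_FIXED_RANGE)
    cs,_=cv2.findContours(m[1:-1,1:-1],cv2.RETR_EXTERNAL,cv2.CHAIN_APPROX_NONE);return max(cs,key=cv2.contourArea)
for n,p,z,t in(("bowl",(425,296),58,40),("other",(297,205),58,40),("brown",(549,259),34,35),("green",(536,305),34,35),("pale",(576,304),34,35)):
    k=blob(*p,t);e=cv2.fitEllipse(k);P=onz(c,*e[0],z);print(n,e,P.round(1),"diam",np.array(e[1])*(c["position"][2]-z)/c["fx"])
k=blob(325,275,35);r=cv2.minAreaRect(k);b=cv2.boxPoints(r)
W=np.array([onz(c,*q,5) for q in b]);print(W.round(1),W.mean(0),np.linalg.norm(np.diff(W,axis=0),axis=1))
for q in((549,259),):pass
```

```text
bowl [136 104  70] [ 15 124 136]
other [130  98  65] [ 15 127 130]
plate [138 118  83] [ 19 102 138]
brown [43 23 16] [  8 160  43]
green [49 80 28] [ 48 166  80]
pale [137 138 116] [ 31  41 138]
floor [138 140 135] [ 42   9 140]
counter [138 136 125] [ 25  24 138]
bowl ((283.0897521972656, 196.68284606933594), (32.076839447021484, 32.80604934692383), 128.3603057861328) [460.5  18.4  58. ] diam [119.11570597 121.82358971]
other ((197.39370727539062, 135.9656219482422), (30.490619659423828, 31.9735107421875), 70.57198333740234) [687.1 350.1  58. ] diam [113.22535975 118.7320001 ]
brown ((365.6146240234375, 173.26318359375), (9.525269508361816, 12.182883262634277), 56.848175048828125) [ 562. -299.   34.] diam [36.00442137 46.04989519]
green ((356.7214050292969, 203.94866943359375), (9.770777702331543, 11.283182144165039), 41.81098175048828) [ 442.4 -263.4   34. ] diam [36.93241406 42.64912861]
pale ((307.2125549316406, 212.35174560546875), (355.7700500488281, 470.6794738769531), 101.29859924316406) [405.9 -75.4  34. ] diam [1344.76980216 1779.11418591]
[[471.4 411.1   5. ]
 [580.7 343.5   5. ]
 [504.7 227.7   5. ]
 [397.  296.    5. ]] [488.47662292 319.59523737   5.        ] [128.48438834 138.52794371 127.51964361]
```

View pics/crop0.png

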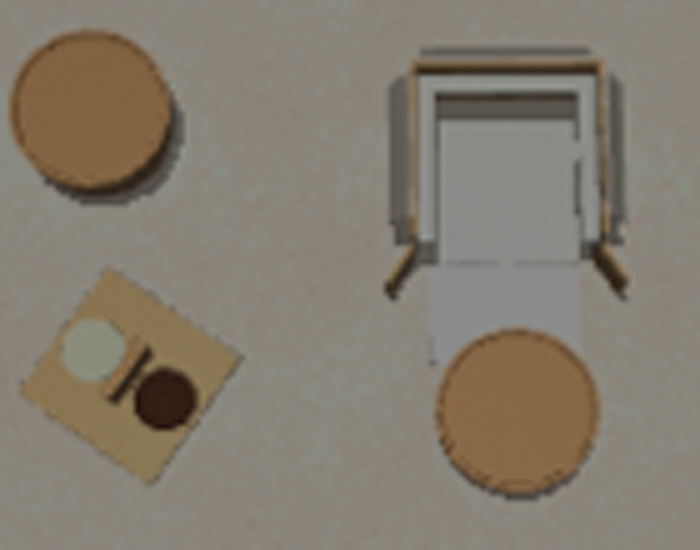

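The crop shows the carton's outer walls at x=411..606 with the back at y=61. The plate corners are at (108,266), (243,355), (152,485) and (22,392), and the tab is around (128,375). The bowl is centred at (517,410) in front of the mouth.

Run:
```python
from h import *
import pickle
c=pickle.load(open("top.pkl","rb"));f=c["frame"]
g=lambda x,y,z:onz(c,180+(x+.5)/5-.5,115+(y+.5)/5-.5,z).round(1)
print("walls z88",[g(x,y,88) for x,y in((411,60),(606,60),(411,240),(606,238))])
print("ledge inner z66",[g(x,y,66) for x,y in((436,94),(579,94),(436,240),(579,240))])
print("plate",[g(x,y,5) for x,y in((108,266),(243,355),(152,485),(22,392))])
print("spots",g(94,349,5),g(166,399,5),"tabtop",g(108,390,37),g(142,346,37))
h=cv2.cvtColor(f,cv2.COLOR_RGB2HSV)
for n,(u,v) in dict(brown=(366,173),green=(357,204),pale=(384,203)).items():
    roi=h[v-12:v+13,u-12:u+13].astype(int)
    m={'brown':roi[...,2]<75,'green':(roi[...,1]>110),'pale':(roi[...,1]>32)&(roi[...,2]>100)}[n]
    ys,xs=np.nonzero(m);print(n,m.sum(),onz(c,u-12+xs.mean(),v-12+ys.mean(),34).round(1))
s=pickle.load(open("side.pkl","rb"))
q=lambda x,y,z:onz(s,(x+.5)/1.5-.5,(y+.5)/1.5-.5,z).round(1)
print("side",q(542,437,34),q(467,452,34),q(511,509,34),"bowl",q(389,318,58),"spots",q(333,222,5),q(330,243,5))
```

```text
walls z88 [array([720.2, 104.3,  88. ]), array([723.7, -42.3,  88. ]), array([582.1, 101.1,  88. ]), array([587. , -43.4,  88. ])]
ledge inner z66 [array([701.1,  84.6,  66. ]), array([703.8, -24.4,  66. ]), array([587.5,  82.2,  66. ]), array([590.1, -25.6,  66. ])]
plate [array([574.3, 338.8,   5. ]), array([506. , 230.1,   5. ]), array([402.4, 296.9,   5. ]), array([472.7, 401.3,   5. ])]
spots [507.9 346.7   5. ] [469.8 288.8   5. ] tabtop [471.5 329.1  37. ] [506.  304.6  37. ]
brown 115 [ 561.1 -299.3   34. ]
green 79 [ 444.4 -265.3   34. ]
pale 122 [ 455.7 -364.1   34. ]
side [ 564.7 -304.1   34. ] [ 443.5 -268.    34. ] [ 449.9 -374.1   34. ] bowl [456.6   9.4  58. ] spots [501.2 344.3   5. ] [466.4 286.7   5. ]
```

Emit:
jog_arm([
  [0,0,0,-1,1],
  [0,0,0,-1,1],
  [0,0,0,-1,1],
  [0,0,0,0,0],
], newtons=30)

```text
t: 0.6
tool_pos: [274.5, 616.4, 230.8]
eef_rot: [-0.003, -3.141, 0.001]
ft_force: [1.1, 0.2, 0.7]
grip_width: 69.8
grip_force: 0.0
```

Emit:
jog_arm([
  [-1,-1,0,0,1],
  [-1,-1,0,0,1],
  [-1,-1,0,0,1],
  [-1,-1,0,0,1],
  [-1,-1,0,0,1],
  [-1,-1,0,0,1],
  [-1,-1,0,0,1],
  [0,-1,0,0,1],
  [0,-1,0,0,1],
  [0,-1,0,0,1],
  [0,-1,0,0,1],
  [0,-1,0,0,1],
  [0,-1,0,0,1],
  [0,-1,0,0,1],
  [0,-1,0,0,1],
  [0,-1,0,0,1],
  [0,-1,0,0,1],
  [0,-1,0,0,1],
  [0,-1,0,0,1],
])

```text
t: 2.98
tool_pos: [449.2, 140.3, 231.4]
eef_rot: [0.001, 3.141, 0.0]
ft_force: [1.1, 0.6, 0.7]
grip_width: 85.6
grip_force: 0.0
```

Emit:
jog_arm([
  [0,-1,1,0,1],
  [0,-1,1,0,1],
  [0,-1,1,0,1],
  [0,-1,1,0,1],
  [0,-1,0,0,1],
  [1,0,0,0,1],
  [1,0,0,0,1],
  [0.5,0,0,0,1],
  [0,0,0,0,1],
])

```text
t: 4.1
tool_pos: [386.7, 16.6, 131.5]
eef_rot: [-0.0, 3.141, 0.001]
ft_force: [0.2, 0.5, 0.1]
grip_width: 85.6
grip_force: 0.0
```

Run:
```python
from h import *
import pickle
c=imaging.get_image("wrist");pickle.dump(c,open("w1.pkl","wb"));print({k:v for k,v in c.items() if k!="frame"});print(monitor.get_obs()["joints"].round(2))
f=c["frame"].copy()
for cx,cy,r,z,col in((460.5,18.4,62,58,(255,0,0)),):
    for a in np.linspace(0,6.28,60):
        u,v=proj(c,(cx+r*np.cos(a),cy+r*np.sin(a),z),True);cv2.circle(f,(int(round(u)),int(round(v))),0,col,-1)
yaw=.023;Rz=np.array([[np.cos(yaw),-np.sin(yaw)],[np.sin(yaw),np.cos(yaw)]])
for p in [(x,y,66) for x in(-65,0,51) for y in(-55,55)]+[(-65,-69,0),(-65,69,0),(65,-69,88),(65,69,88),(-65,-69,88),(-65,69,88)]:
    q=Rz@p[:2]+[653,30];u,v=proj(c,(*q,p[2]),True);cv2.circle(f,(int(u),int(v)),2,(255,0,255),-1)
c["frame"]=f;save(c,"w1.png",None,1.5)
```

```text
{'fx': 297.3186396354542, 'fy': 297.3186396354542, 'cx': 257.63652888251215, 'cy': 188.8829872142989, 'position': array([314.7760165 ,  17.13079983, 273.71456377]), 'attitude': array([-0.22426256, -0.22476781,  1.55967018])}
[-0.25  0.13  0.11  2.28 -0.02  0.72  1.44]
```

View pics/w1.png

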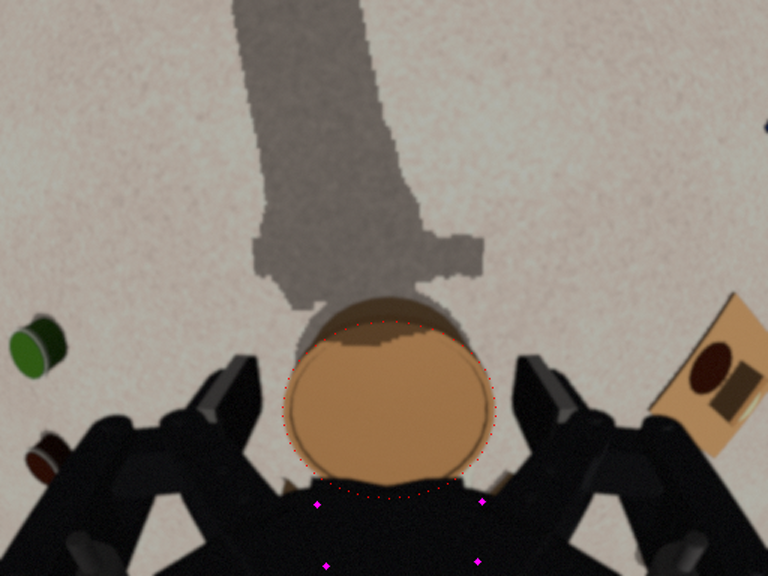

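The projected bowl circle (red) matches the lid at (390,408), so the bowl is confirmed at (460,18). Next I narrow the fingers and lower them behind the bowl.

Emit:
jog_arm([
  [0.25,0.05,0,0,-0.06],
  [0,0,0,0,-0.06],
  [0,0,0,0,-0.06],
  [0,0,0,0,-0.06],
  [0,0,1,0,-0.06],
  [0,0,1,0,-0.06],
  [0,0,1,0,-0.06],
  [0,0,1,0,-0.06],
  [0,0,0.75,0,-0.06],
  [0,0,0,0,-0.06],
])

```text
t: 5.4
tool_pos: [380.0, 17.8, 11.6]
eef_rot: [-0.0, -3.139, 0.001]
ft_force: [-0.4, -0.9, -0.5]
grip_width: 40.5
grip_force: 0.0
```

Emit:
jog_arm([
  [-0.4,0,0,0,-0.06],
  [-0.4,0,0,0,-0.06],
  [-0.4,0.04,0,0,-0.06],
  [-0.4,0.04,0,0,-0.06],
  [-0.4,0.04,0,0,-0.06],
  [-0.4,0.04,0,0,-0.06],
  [-0.4,0.04,0,0,-0.06],
  [-0.4,0.04,0,0,-0.06],
  [-0.4,0.04,0,0,-0.06],
  [-0.4,0.04,0,0,-0.06],
  [-0.4,0.04,0,0,-0.06],
  [-0.4,0.04,0,0,-0.06],
  [-0.4,0.04,0,0,-0.06],
  [-0.4,0.04,0,0,-0.06],
  [-0.4,0,0,0,-0.06],
  [-0.4,0,0,0,-0.06],
  [-0.3,0,0,0,-0.06],
  [0,0,0,0,-0.06],
])

```text
t: 7.65
tool_pos: [549.9, 30.0, 12.7]
eef_rot: [0.0, 3.139, 0.0]
ft_force: [0.8, 0.3, 0.7]
grip_width: 40.0
grip_force: 0.0
```

Run:
```python
from h import *
import pickle
a=[imaging.get_image(n) for n in("top","side","wrist")];pickle.dump(a,open("a2.pkl","wb"))
A=cv2.resize(a[0]["frame"][110:220,220:330],None,fx=4,fy=4);B=cv2.resize(a[1]["frame"][130:240,230:360],None,fx=2.7,fy=4)
cv2.imwrite("pics/p2.png",np.hstack([A,B])[:,:,::-1]);print(monitor.get_obs()["ft_force"])
```

```text
[ 0.53074561 -0.21555392 -0.7847968 ]
```

View pics/p2.png

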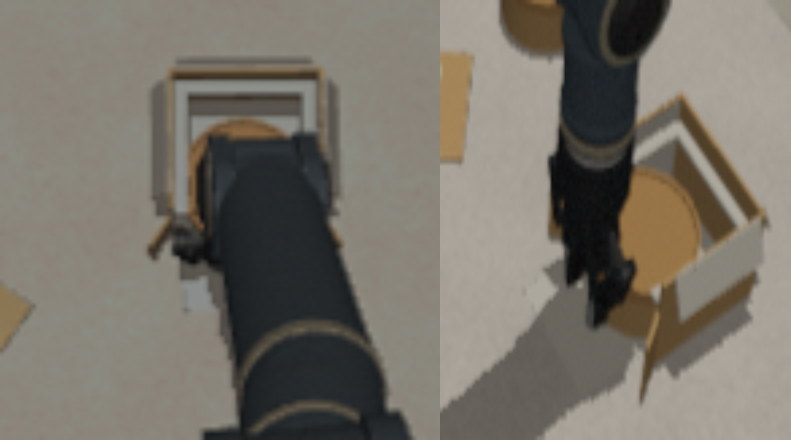

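The bowl has entered the carton square, with its front edge at about (240,118) in the left panel. I push on gently until the force shows contact with the back wall.

Emit:
jog_arm([
  [-0.4,0,0,0,-0.06],
  [-0.4,0,0,0,-0.06],
  [-0.3,0,0,0,-0.06],
  [-0.12,0,0,0,-0.06],
  [-0.12,0,0,0,-0.06],
  [0,0,0,0,-0.06],
])

```text
t: 8.55
tool_pos: [582.4, 29.7, 12.5]
eef_rot: [0.001, 3.141, -0.0]
ft_force: [-1.1, -1.0, 0.6]
grip_width: 39.8
grip_force: 0.0
```

Emit:
jog_arm([
  [-0.08,0,0,0,-0.06],
  [-0.08,0,0,0,-0.06],
  [0,0,0,0,-0.06],
])

```text
t: 8.93
tool_pos: [586.1, 29.6, 12.6]
eef_rot: [0.001, 3.141, -0.0]
ft_force: [-2.6, -1.5, 1.0]
grip_width: 40.0
grip_force: 0.0
```

Emit:
jog_arm([
  [-0.08,0,0,0,-0.06],
  [-0.08,0,0,0,-0.06],
  [0,0,0,0,-0.06],
])

```text
t: 9.3
tool_pos: [585.9, 29.5, 12.1]
eef_rot: [-0.0, -3.133, 0.001]
ft_force: [-10.5, -1.2, 6.5]
grip_width: 40.3
grip_force: 0.4
```

The bowl is against the back wall. I back off, rise and move over the divider.

Emit:
jog_arm([
  [0.6,0,0,0,-0.06],
  [1,0,0,0,-0.06],
  [0,0,-1,0,0.3],
  [0,0,-1,0,0.3],
  [0,0,-1,0,0.3],
  [0,0,-1,0,0.3],
  [0,1,-1,0,0.3],
  [0,1,-1,0,0.3],
  [0,1,0,0,0.3],
  [0,1,0,0,0.3],
  [0,1,0,0,0.3],
  [0,1,0,0,0.3],
  [0,1,0,0,0.3],
  [0,1,0,0,0.3],
  [0.5,1,0,0,0.3],
  [0.5,1,0,0,0.3],
  [0.1,1,0,0,0.3],
  [0,0.5,0,0,0.3],
  [0,0,0,1,0.3],
  [0,0,0,1,0.3],
])

```text
t: 11.8
tool_pos: [522.7, 317.5, 162.7]
eef_rot: [0.445, 3.109, 0.001]
ft_force: [-0.3, -0.1, 0.0]
grip_width: 55.3
grip_force: 0.0
```

Emit:
jog_arm([
  [0,0,0,1,0.3],
  [0,0,0,1,0.3],
  [0,0,0,0.1,0.3],
  [0,0,0,0,0.3],
])

```text
t: 12.3
tool_pos: [522.4, 317.4, 162.6]
eef_rot: [0.884, 3.014, 0.001]
ft_force: [0.1, -0.0, 0.2]
grip_width: 56.1
grip_force: 0.0
```

Run:
```python
from h import *
import pickle
o=monitor.get_obs();r=R.from_rotvec(o["eef_rot"]).as_matrix();print(o["tool_pos"].round(1),np.degrees(np.arctan2(r[1,1],r[0,1])))
a=[imaging.get_image(n) for n in("top","wrist")];pickle.dump(a,open("a3.pkl","wb"))
c=a[1];f=c["frame"].copy()
A=cv2.resize(a[0]["frame"][115:205,225:325],None,fx=4,fy=4,interpolation=cv2.INTER_CUBIC)
th=np.radians(-32.8);ex=np.array([np.cos(th),np.sin(th)]);ey=np.array([-ex[1],ex[0]]);C=np.array([488.9,317])
for px,py,z in[(61,64,5),(61,-64,5),(-61,64,5),(-61,-64,5),(0,34.5,5),(0,-34.5,5),(25,5,37),(25,-5,37),(-25,5,37),(-25,-5,37)]:
    u,v=proj(c,(*(C+px*ex+py*ey),z),True);cv2.circle(f,(int(round(u)),int(round(v))),1,(255,0,255),-1)
for n,x,y in(("x",0,0),): pass
B=cv2.resize(f,None,fx=.78*1,fy=.78,interpolation=cv2.INTER_AREA)
B=cv2.resize(f[100:384,100:412],None,fx=1.28,fy=1.28)
A=np.pad(A,((0,B.shape[0]-A.shape[0]),(0,0),(0,0))) if A.shape[0]<B.shape[0] else A
cv2.imwrite("pics/p3.png",np.hstack([A[:B.shape[0]],B])[:,:,::-1]);print(A.shape,B.shape)
```

```text
[522.4 317.4 162.6] 57.29363665515897
(364, 400, 3) (364, 399, 3)
```

View pics/p3.png

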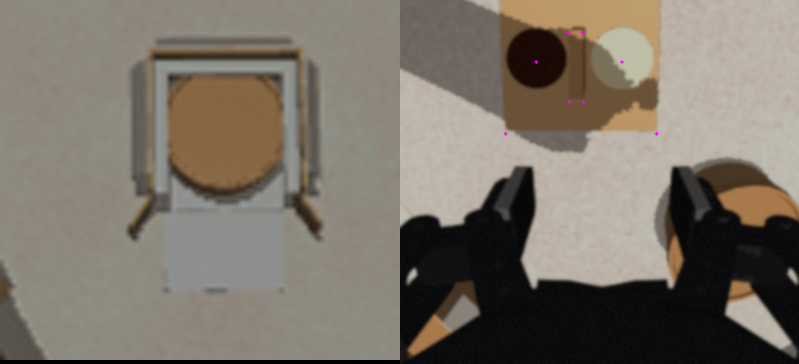

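The bowl sits centred against the back wall. The plate's overlay is about 3 px (2.5 mm) too far along the plate's +x, so I correct for that and go down to grasp the tab.

Emit:
jog_arm([
  [0.6,-0.4,0.5,0,0.3],
  [0.61,-0.33,1,0,0.3],
  [0,0,1,0,0.3],
  [0,0,1,0,0.3],
  [0,0,1,0,0.3],
  [0,0,1,0,0.3],
  [0,0,0.5,0,0.3],
  [0,0,0.1,0,0.3],
  [0,0,0,0,0],
  [0,0,0,0,-0.5],
  [0,0,0,0,-1],
  [0,0,0,0,-1],
  [0,0,0,0,-1],
  [0,0,0,0,-1],
], newtons=40)

```text
t: 14.15
tool_pos: [487.5, 319.0, 10.9]
eef_rot: [0.886, 3.013, 0.002]
ft_force: [-0.4, 0.5, 5.0]
grip_width: 9.0
grip_force: 40.4
```

Emit:
jog_arm([
  [0,0,-0.3,0,-1],
  [0,0,-0.6,0,-1],
  [0,0,-1,0,-1],
  [0,0,-1,0,-1],
  [0,0,-1,0,-1],
  [0,0,-1,0,-1],
  [0,0,-1,0,-1],
  [0,0,0,-0.7,-1],
  [0,0,0,-1,-1],
  [0,0,0,-1,-1],
  [0,0,0,-1,-1],
  [0,0,0,-0.56,-1],
  [0,0,0,0,-1],
])

```text
t: 15.78
tool_pos: [486.9, 318.2, 158.1]
eef_rot: [-0.033, 3.141, 0.0]
ft_force: [0.7, -0.3, -2.1]
grip_width: 9.5
grip_force: 39.4
```

Run:
```python
from h import *
import pickle
o=monitor.get_obs();r=R.from_rotvec(o["eef_rot"]).as_matrix();print(o["tool_pos"].round(1),np.degrees(np.arctan2(r[1,1],r[0,1])),o["grip_width"],o["ft_force"])
c=imaging.get_image("wrist");pickle.dump(c,open("w4.pkl","wb"));f=c["frame"].copy()
t=o["tool_pos"]
P=[(61,64,5),(61,-64,5),(-61,64,5),(-61,-64,5),(-61,64,0),(-61,-64,0),(0,34.5,5),(0,-34.5,5),(-25,5,37),(-25,-5,37)]
for p in P:
    w=t+r@(np.array([-p[0],p[1],10.9-p[2]]));u,v=proj(c,w,True);cv2.circle(f,(int(round(u)),int(round(v))),1,(255,0,255),-1)
c["frame"]=f;save(c,"p4.png",(100,120,412,384),2.2)
```

```text
[486.9 318.2 158.1] 91.21536295198656 9.549440188736426 [ 0.66562558 -0.33782582 -2.06071795]
```

View pics/p4.png

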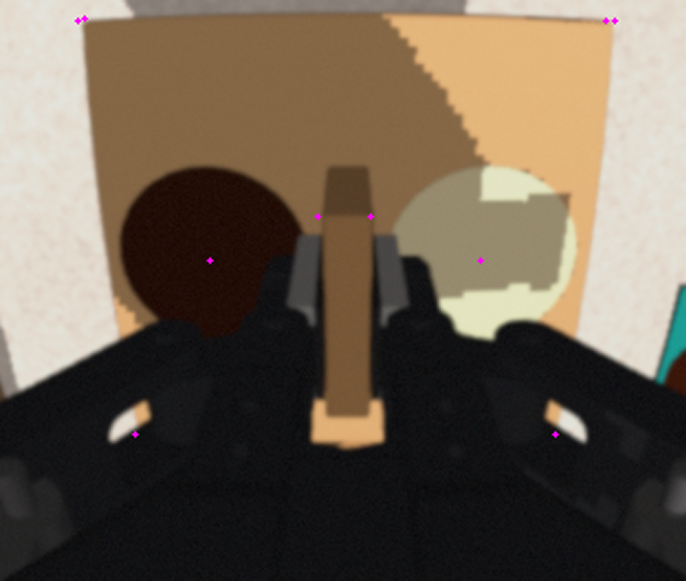

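The overlay matches the plate's rear edge (y≈20) and the tab end (323..372, 215) to about 1 mm, so the grip is centred. I carry it over the carton.

Emit:
jog_arm([
  [-0.2,-0.5,0,0,-1],
  [-0.5,-0.9,0,0,-1],
  [-0.6,-1,0,0,-1],
  [-0.6,-1,0,0,-1],
  [-0.6,-1,0,0,-1],
  [-0.6,-1,0,0,-1],
  [-0.6,-1,0,0,-1],
  [-0.6,-1,0,0,-1],
  [-0.6,-1,0,0,-1],
  [-0.6,-1,0,0,-1],
  [-0.5,-1,0,0,-1],
  [-0.2,-0.8,0,0,-1],
  [-0.1,-0.4,0,0,-1],
  [0,-0.06,0,0,-1],
  [0,0,0.7,0,-1],
  [0,0,0.7,0,-1],
  [0,0,0,0,-1],
])

```text
t: 17.95
tool_pos: [648.9, 31.4, 119.7]
eef_rot: [0.037, -3.136, 0.0]
ft_force: [0.2, -0.7, -0.4]
grip_width: 9.5
grip_force: 39.4
```

Run:
```python
from h import *
import pickle
o=monitor.get_obs();r=R.from_rotvec(o["eef_rot"]).as_matrix();print(o["tool_pos"].round(1),np.degrees(np.arctan2(r[1,1],r[0,1])),o["ft_force"].round(1))
a=[imaging.get_image(n) for n in("top","wrist","side")];pickle.dump(a,open("a5.pkl","wb"))
A=cv2.resize(a[0]["frame"][110:200,230:320],None,fx=3,fy=3);B=cv2.resize(a[1]["frame"][120:384,120:400],(280,270));D=cv2.resize(a[2]["frame"][130:220,270:350],(240,270))
cv2.imwrite("pics/p5.png",np.hstack([A,B,D])[:,:,::-1])
```

```text
[648.9  31.4 119.7] 91.35567748854449 [ 0.2 -0.7 -0.4]
```

View pics/p5.png

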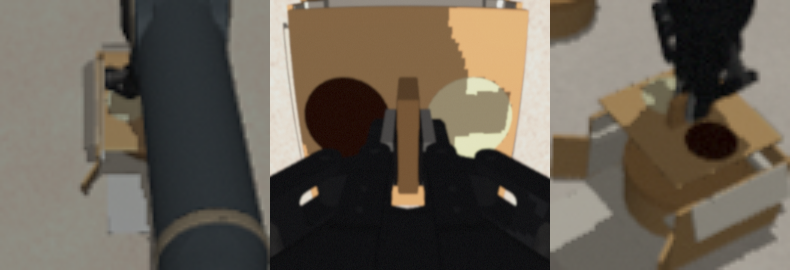

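The plate hangs level over the carton, square to its walls. I lower it.

Emit:
jog_arm([
  [-0.05,-0.05,0.4,0,-1],
  [0,0,0.4,0,-1],
  [0,0,0.3,0,-1],
  [0,0,0.2,0,-1],
  [0,0,0.1,0,-1],
  [0,0,0,0,-1],
])

```text
t: 18.85
tool_pos: [652.2, 29.4, 87.5]
eef_rot: [0.035, -3.141, -0.0]
ft_force: [-0.7, 0.5, -0.9]
grip_width: 9.1
grip_force: 39.4
```

Emit:
jog_arm([
  [0,0,0.15,0,-1],
  [0,0,0.1,0,-1],
  [0,0,0.06,0,-1],
  [0,0,0,0,-1],
])

```text
t: 19.35
tool_pos: [652.1, 29.4, 79.6]
eef_rot: [0.035, -3.141, -0.0]
ft_force: [1.1, -0.5, -1.5]
grip_width: 9.3
grip_force: 39.4
```

Emit:
jog_arm([
  [0,0,0.06,0,-1],
  [0,0,0.06,0,-1],
  [0,0,0,0,-1],
])

```text
t: 19.73
tool_pos: [652.3, 29.5, 76.9]
eef_rot: [-0.035, 3.141, 0.0]
ft_force: [0.0, -0.2, 0.7]
grip_width: 9.4
grip_force: 39.6
```

Emit:
jog_arm([
  [0,0,0.06,0,-1],
  [0,0,0,0,-1],
  [0,0,0,0,-0.6],
  [0,0,0,0,-0.3],
  [0,0,0,0,-0.3],
  [0,0,-0.3,0,-0.3],
  [0,0,-0.8,0,-0.3],
  [0,0,-1,0,-0.3],
  [0,0,-1,0,-0.3],
  [0,0,-1,0,0],
  [0,0,-1,0,0.3],
  [0,0,0,0,0.3],
])

```text
t: 21.22
tool_pos: [654.0, 29.4, 206.7]
eef_rot: [-0.035, 3.135, 0.001]
ft_force: [-0.7, 0.1, -0.0]
grip_width: 55.5
grip_force: 0.0
```

Emit:
jog_arm([
  [0,-1,0,0,0.5],
  [0,-1,0,0,0.5],
  [0,-1,0,0,0.5],
  [0,-1,0,0,0.5],
  [0,-1,0,0,0.5],
  [0,-1,0,0,0.5],
  [0,-1,0,0,0.5],
  [0,-1,0,0,0.5],
  [0,-1,0,0,0.5],
  [1,-1,0,0,0.5],
  [1,-1,0,0,0.5],
  [1,-1,0,0,0.5],
  [0.96,-1,0,0,0.5],
  [0,-0.1,0,0,0.5],
])

```text
t: 22.98
tool_pos: [557.8, -303.3, 202.7]
eef_rot: [0.026, -3.14, 0.002]
ft_force: [-0.2, -0.7, 0.5]
grip_width: 64.4
grip_force: 0.0
```

Emit:
jog_arm([
  [0,0,0,1,0.5],
  [0,0,0,1,0.5],
  [0,0,0,1,0.5],
  [0,0,0,1,0.5],
  [0,0,0,1,0.5],
  [0,0,0,1,0.5],
  [0,0,0,1,0.5],
  [0,0,0,1,0.5],
  [0,0,0,1,0.5],
  [0,0,0,1,0.5],
  [0,0,0,1,0.5],
  [0,0,0,0.25,0.5],
  [0,0,0,0,0.5],
])

```text
t: 24.6
tool_pos: [561.0, -299.4, 202.5]
eef_rot: [-2.193, -2.249, -0.0]
ft_force: [0.0, -0.3, 1.2]
grip_width: 64.1
grip_force: 0.0
```

Run:
```python
from h import *
import pickle
o=monitor.get_obs();r=R.from_rotvec(o["eef_rot"]).as_matrix();print(o["tool_pos"].round(1),np.degrees(np.arctan2(r[1,1],r[0,1])),o["joints"].round(2))
a=[imaging.get_image(n) for n in("top","wrist")];pickle.dump(a,open("a6.pkl","wb"))
c=a[1];f=c["frame"].copy()
for x,y in((562,-300),(444,-265.5),(455,-366)):
    for q in np.linspace(0,6.28,25):
        u,v=proj(c,(x+23*np.cos(q),y+23*np.sin(q),34),True);cv2.circle(f,(int(round(u)),int(round(v))),0,(255,0,255),-1)
A=cv2.resize(a[0]["frame"][110:200,230:320],None,fx=4.2,fy=4.2,interpolation=cv2.INTER_CUBIC);B=cv2.resize(f,(504,378))
cv2.imwrite("pics/p6.png",np.hstack([A,B])[:,:790,::-1])
```

```text
[ 561.  -299.4  202.5] 1.4383308960710588 [ 0.03  0.47  0.55  1.69 -0.27  1.06  0.69]
```

View pics/p6.png

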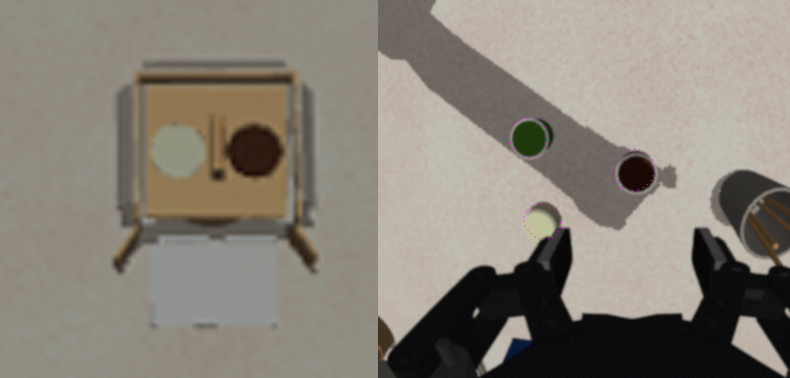

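The divider is seated, with its spots at (178,151) and (254,151) in the left panel. The pot overlays match in the wrist view. I refine the pots and spots numerically.

Run:
```python
from h import *
import pickle
t,c=pickle.load(open("a6.pkl","rb"))
h=cv2.cvtColor(c["frame"],cv2.COLOR_RGB2HSV).astype(int)
for n,p in dict(brown=(562,-300),green=(444,-265.5),pale=(455,-366)).items():
    u,v=map(int,proj(c,(*p,34),True));roi=h[v-20:v+20,u-20:u+20]
    m={'brown':(roi[...,2]<60)&(roi[...,0]<15),'green':(roi[...,1]>130)&(roi[...,2]>60),'pale':(roi[...,1]>45)&(roi[...,2]>150)}[n].astype(np.uint8)
    k=max(cv2.findContours(m,0,1)[0],key=cv2.contourArea);(x,y),s,_=cv2.fitEllipse(cv2.convexHull(k));print(n,s,onz(c,u-20+x,v-20+y,34,True).round(1))
h=cv2.cvtColor(t["frame"],cv2.COLOR_RGB2HSV).astype(int)
for n,(x,y) in dict(pale=(178,151),brown=(254,151)).items():
    u,v=int(230+x/4.2),int(110+y/4.2);roi=h[v-9:v+10,u-9:u+10]
    m=(roi[...,2]<60) if n=="brown" else (roi[...,1]<70)&(roi[...,2]>100)
    k=max(cv2.findContours(m.astype(np.uint8),0,1)[0],key=cv2.contourArea);(x,y),s,_=cv2.fitEllipse(cv2.convexHull(k));print("spot",n,s,onz(t,u-9+x,v-9+y,71).round(1))
```

```text
brown (34.47229766845703, 35.137325286865234) [ 565.3 -304.5   34. ]Traceback (most recent call last):
  File "<stdin>", line 8, in <module>
cv2.error: OpenCV(4.12.0) /io/opencv/modules/imgproc/src/shapedescr.cpp:361: error: (-201:Incorrect size of input array) There should be at least 5 points to fit the ellipse in function 'fitEllipseNoDirect'
```

Run:
```python
from h import *
import pickle
t,c=pickle.load(open("a6.pkl","rb"))
h=cv2.cvtColor(c["frame"],cv2.COLOR_RGB2HSV).astype(int)
for n,p in dict(brown=(562,-300),green=(444,-265.5),pale=(455,-366)).items():
    u,v=map(int,proj(c,(*p,34),True));roi=h[v-24:v+25,u-24:u+25];s0,v0=roi[24,24,1:]
    m=((roi[...,1]>=.7*s0)&(abs(roi[...,2]-v0)<.35*v0)).astype(np.uint8)
    k=max(cv2.findContours(m,0,1)[0],key=cv2.contourArea);(x,y),s,_=cv2.fitEllipse(cv2.convexHull(k));print(n,roi[24,24],np.round(s),(x,y),onz(c,u-24+x,v-24+y,34,True).round(1))
h=cv2.cvtColor(t["frame"],cv2.COLOR_RGB2HSV).astype(int)
for n,(x,y) in dict(pale=(178,151),brown=(254,151)).items():
    u,v=int(230+x/4.2),int(110+y/4.2);roi=h[v-9:v+10,u-9:u+10]
    m=(roi[...,2]<70) if n=="brown" else (roi[...,1]<70)&(roi[...,2]>100)
    k=max(cv2.findContours(m.astype(np.uint8),0,1)[0],key=cv2.contourArea);(x,y),s,_=cv2.fitEllipse(cv2.convexHull(k));print("spot",n,np.round(s),onz(t,u-9+x,v-9+y,71).round(1))
```

```text
brown [  6 245  26] [32. 33.] (28.235794067382812, 28.198556900024414) [ 565.7 -304.4   34. ]
green [ 47 213  55] [31. 33.] (26.103174209594727, 25.607194900512695) [ 445.5 -266.7   34. ]
pale [ 31  48 193] [31. 33.] (20.468372344970703, 28.748737335205078) [ 449.6 -372.1   34. ]
spot pale [13. 13.] [653.3  64.5  71. ]
spot brown [12. 12.] [654.   -4.2  71. ]
```

The wrist fit agrees with the earlier side view: brown at (565,-304), pale at (449.6,-372.5). The spots come out 68.7 mm apart, against the required 69. I grasp the brown pot.

Emit:
jog_arm([
  [-0.2,0.16,0.7,0,0.5],
  [0,0,1,0,0.5],
  [0,0,1,0,0.5],
  [0,0,1,0,0.5],
  [0,0,1,0,0.5],
  [0,0,1,0,0.5],
  [0,0,1,0,0.5],
  [0,0,0.8,0,0.5],
  [0,0,0.36,0,0.5],
  [0,0,0,0,0.5],
  [0,0,0,0,0.2],
  [0,0,0,0,-0.2],
  [0,0,0,0,-0.4],
  [0,0,0,0,-0.4],
  [0,0,0,0,-0.4],
], newtons=25)

```text
t: 26.58
tool_pos: [565.4, -305.6, 7.4]
eef_rot: [2.195, 2.245, 0.001]
ft_force: [-0.9, -0.5, 6.2]
grip_width: 41.5
grip_force: 25.7
```

Emit:
jog_arm([
  [0,0,-0.3,0,-0.4],
  [0,0,-0.7,0,-0.4],
  [0,0,-1,0,-0.4],
  [0,0,-1,0,-0.4],
  [0,0,-1,0,-0.4],
  [0,0,-1,0,-0.4],
  [0.5,0.2,-1,0,-0.4],
  [1,0.4,0,0,-0.4],
  [1,0.4,0,0,-0.4],
  [1,0.4,0,0,-0.4],
  [1,0.4,0,0,-0.4],
  [1,0.4,0,0,-0.4],
  [1,0.4,0,0,-0.4],
  [1,0.4,0,0,-0.4],
  [1,0.4,0,0,-0.4],
  [1,0.3,0,0,-0.4],
  [1,0.2,0,0,-0.4],
  [1,0.2,0,0,-0.4],
  [0.4,0.1,0,0,-0.4],
  [0.05,0.04,0,0,-0.4],
])

```text
t: 29.08
tool_pos: [664.0, -3.8, 156.7]
eef_rot: [2.195, 2.247, 0.0]
ft_force: [0.2, 0.5, -0.8]
grip_width: 41.2
grip_force: 25.4
```

Emit:
jog_arm([
  [0,0,0,0,-0.4],
  [0,0,0,0,-0.4],
])

```text
t: 29.32
tool_pos: [663.8, -5.6, 156.4]
eef_rot: [2.198, 2.244, -0.001]
ft_force: [-0.2, 0.1, 0.1]
grip_width: 40.8
grip_force: 25.4
```

Run:
```python
from h import *
o=monitor.get_obs();r=R.from_rotvec(o["eef_rot"]).as_matrix();print(o["tool_pos"].round(1),r[:2,:2].round(3).tolist(),o["grip_width"])
d=np.array([653.8,-4.5])-o["tool_pos"][:2];print("units",r[:2,0]@d/25,r[:2,1]@d/25)
```

```text
[663.8  -5.6 156.4] [[-0.02, 1.0], [1.0, 0.02]] 40.819573770108484
units 0.053806142255845124 -0.3971544441044661
```

Emit:
jog_arm([
  [0.05,-0.4,0,0,-0.4],
  [0,0,0.6,0,-0.4],
  [0,0,0.8,0,-0.4],
  [0,0,0.7,0,-0.4],
  [0,0,0.4,0,-0.4],
  [0,0,0.2,0,-0.4],
  [0,0,0.1,0,-0.4],
  [0,0,0.06,0,-0.4],
  [0,0,0,0,-0.4],
])

```text
t: 30.45
tool_pos: [654.2, -3.1, 85.1]
eef_rot: [2.196, 2.246, 0.001]
ft_force: [-0.3, 0.1, -1.4]
grip_width: 41.0
grip_force: 25.5
```

Emit:
jog_arm([
  [-0.05,0,0.08,0,-0.4],
  [0,0,0.06,0,-0.4],
  [0,0,0.06,0,-0.4],
  [0,0,0,0,-0.4],
])

```text
t: 30.95
tool_pos: [653.9, -4.3, 79.6]
eef_rot: [-2.196, -2.246, 0.0]
ft_force: [-0.4, 0.4, -0.6]
grip_width: 41.0
grip_force: 25.5
```

Emit:
jog_arm([
  [0,0,0.06,0,-0.4],
  [0,0,0.04,0,-0.4],
  [0,0,0,0,-0.4],
])

```text
t: 31.32
tool_pos: [654.1, -4.3, 78.4]
eef_rot: [-2.196, -2.246, -0.001]
ft_force: [-2.0, 1.0, 6.3]
grip_width: 41.2
grip_force: 26.1
```

Emit:
jog_arm([
  [0,0,0,0,0.1],
  [0,0,0,0,0.3],
  [0,0,0,0,0.4],
  [0,0,-0.3,0,0.4],
  [0,0,-0.7,0,0.4],
  [0,0,-1,0,0.5],
  [0,0,-1,0,0.5],
  [0,0,-1,0,0.5],
  [0,0,0,0,0.5],
])

```text
t: 32.45
tool_pos: [655.7, -4.7, 180.8]
eef_rot: [2.194, 2.243, 0.007]
ft_force: [-0.3, -0.5, -0.4]
grip_width: 63.9
grip_force: 0.0
```

Emit:
jog_arm([
  [-1,-0.5,0,0,0.5],
  [-1,-0.6,0,0,0.5],
  [-1,-0.6,0,0,0.5],
  [-1,-0.6,0,0,0.5],
  [-1,-0.6,0,0,0.5],
  [-1,-0.6,0,0,0.5],
  [-1,-0.6,0,0,0.5],
  [-1,-0.6,0,0,0.5],
  [-1,-0.6,0,0,0.5],
  [-1,-0.6,0,0,0.5],
  [-1,-0.6,0,0,0.5],
  [-1,-0.6,0,0,0.5],
  [-1,-0.6,0,0,0.5],
  [-1,-0.6,0,0,0.5],
  [-0.56,-0.17,0,0,0.5],
  [0,0,0,0,0.5],
  [0,0,0,0,0.5],
])

```text
t: 34.58
tool_pos: [451.3, -371.6, 176.9]
eef_rot: [-2.194, -2.248, -0.001]
ft_force: [0.6, -0.3, 0.7]
grip_width: 64.5
grip_force: 0.0
```

Run:
```python
from h import *
import pickle
o=monitor.get_obs();r=R.from_rotvec(o["eef_rot"]).as_matrix();print(o["tool_pos"].round(1),r[:2,:2].round(3).tolist(),o["grip_width"])
d=np.array([449.6,-372.5])-o["tool_pos"][:2];print("units",r[:2,0]@d/25,r[:2,1]@d/25)
t,c,s=[imaging.get_image(n) for n in("top","wrist","side")];pickle.dump((t,c,s),open("a7.pkl","wb"))
h=cv2.cvtColor(c["frame"],cv2.COLOR_RGB2HSV).astype(int)
u,v=map(int,proj(c,(449.6,-372.5,34),True));print(u,v)
roi=h[v-24:v+25,u-24:u+25];s0,v0=roi[24,24,1:];m=((roi[...,1]>=.7*s0)&(abs(roi[...,2]-v0)<.35*v0)).astype(np.uint8)
k=max(cv2.findContours(m,0,1)[0],key=cv2.contourArea);(x,y),sz,_=cv2.fitEllipse(cv2.convexHull(k));print(sz,onz(c,u-24+x,v-24+y,34,True).round(1))
A=cv2.resize(t["frame"][110:200,230:320],None,fx=4,fy=4,interpolation=cv2.INTER_CUBIC);B=cv2.resize(s["frame"][120:240,270:360],(270,360),interpolation=cv2.INTER_CUBIC)
cv2.imwrite("pics/p7.png",np.hstack([A,B])[:,:,::-1])
```

```text
[ 451.3 -371.6  176.9] [[-0.024, 1.0], [1.0, 0.024]] 64.51681402423942
units -0.03308000542216196 -0.06947829213933812
256 178
(38.644126892089844, 39.790557861328125) [ 449. -373.   34.]
```

View pics/p7.png

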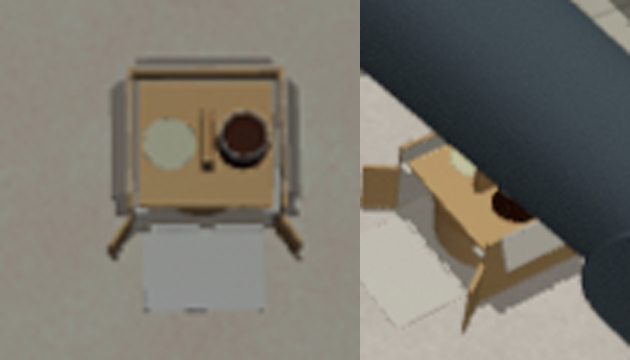

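The brown pot stands upright on its spot (244,138) and the plate still lies flat. Next is the pale pot.

Emit:
jog_arm([
  [-0.05,-0.09,0.7,0,0.5],
  [0,0,1,0,0.5],
  [0,0,1,0,0.5],
  [0,0,1,0,0.5],
  [0,0,1,0,0.5],
  [0,0,1,0,0.5],
  [0,0,0.7,0,0.5],
  [0,0,0.35,0,0.5],
  [0,0,0,0,0.5],
  [0,0,0,0,0.2],
  [0,0,0,0,-0.2],
  [0,0,0,0,-0.4],
  [0,0,0,0,-0.4],
  [0,0,0,0,-0.4],
], newtons=25)

```text
t: 36.48
tool_pos: [448.8, -374.8, 9.5]
eef_rot: [2.195, 2.245, 0.001]
ft_force: [-1.0, -0.0, 6.2]
grip_width: 40.9
grip_force: 25.5
```

Emit:
jog_arm([
  [0,0,-0.3,0,-0.4],
  [0,0,-0.7,0,-0.4],
  [0,0,-1,0,-0.4],
  [0,0,-1,0,-0.4],
  [0,0,-1,0,-0.4],
  [0,0,-1,0,-0.4],
  [0,0,-1,0,-0.4],
  [0.5,0.25,-0.5,0,-0.4],
  [1,0.5,0,0,-0.4],
  [1,0.5,0,0,-0.4],
  [1,0.5,0,0,-0.4],
  [1,0.5,0,0,-0.4],
  [1,0.5,0,0,-0.4],
  [1,0.5,0,0,-0.4],
  [1,0.5,0,0,-0.4],
  [1,0.5,0,0,-0.4],
  [1,0.5,0,0,-0.4],
  [1,0.5,0,0,-0.4],
  [1,0.5,0,0,-0.4],
  [1,0.5,0,0,-0.4],
])

```text
t: 38.98
tool_pos: [597.2, -56.1, 170.9]
eef_rot: [-2.194, -2.247, 0.0]
ft_force: [0.1, 0.0, -0.4]
grip_width: 41.1
grip_force: 25.5
```

Emit:
jog_arm([
  [1,0.5,0,0,-0.4],
  [1,0.5,0,0,-0.4],
  [1,0.5,0,0,-0.4],
  [1,0.4,0,0,-0.4],
  [0.6,0.2,0,0,-0.4],
  [0.2,0.1,0,0,-0.4],
  [0,0,0,0,-0.4],
  [0,0,0,0,-0.4],
])

```text
t: 39.98
tool_pos: [649.4, 61.4, 171.2]
eef_rot: [2.198, 2.244, -0.001]
ft_force: [-0.4, 0.2, -1.1]
grip_width: 41.0
grip_force: 25.5
```

Run:
```python
from h import *
o=monitor.get_obs();r=R.from_rotvec(o["eef_rot"]).as_matrix();print(o["tool_pos"].round(1),r[:2,:2].round(3).tolist(),o["grip_width"])
d=np.array([652.4,64.5])-o["tool_pos"][:2];print("units",r[:2,0]@d/25,r[:2,1]@d/25)
```

```text
[649.4  61.4 171.2] [[-0.021, 1.0], [1.0, 0.021]] 40.99684524377358
units 0.12171353321235358 0.12126477491530827
```

Lower by 171 − 86 = 85 mm first, then slowly.

Emit:
jog_arm([
  [0.12,0.12,0.4,0,-0.4],
  [0,0,0.8,0,-0.4],
  [0,0,0.8,0,-0.4],
  [0,0,0.7,0,-0.4],
  [0,0,0.4,0,-0.4],
  [0,0,0.2,0,-0.4],
  [0,0,0.1,0,-0.4],
  [0,0,0,0,-0.4],
])

```text
t: 40.98
tool_pos: [652.9, 66.0, 86.4]
eef_rot: [2.196, 2.246, 0.001]
ft_force: [0.2, 0.8, -1.2]
grip_width: 41.0
grip_force: 25.5
```

Emit:
jog_arm([
  [0,0,0.06,0,-0.4],
  [0,0,0.06,0,-0.4],
  [0,0,0,0,-0.4],
])

```text
t: 41.35
tool_pos: [652.6, 66.0, 83.0]
eef_rot: [-2.196, -2.246, -0.0]
ft_force: [-0.4, -0.4, -0.2]
grip_width: 41.3
grip_force: 25.5
```

Emit:
jog_arm([
  [-0.05,0,0.06,0,-0.4],
  [0,0,0.05,0,-0.4],
  [0,0,0,0,-0.4],
])

```text
t: 41.72
tool_pos: [652.7, 64.4, 80.6]
eef_rot: [2.197, 2.246, 0.0]
ft_force: [-1.9, -0.5, 1.9]
grip_width: 40.8
grip_force: 25.6
```

Contact begins at the expected 80.5. I release, rise and move clear.

Emit:
jog_arm([
  [0,0,0.03,0,-0.4],
  [0,0,0,0,0.1],
  [0,0,0,0,0.3],
  [0,0,0,0,0.4],
  [0,0,-0.3,0,0.4],
  [0,0,-0.7,0,0.4],
  [0,0,-1,0,0.4],
  [0,0,-1,0,0.4],
  [0,0,-1,0,0.4],
  [0,0,-1,0,0.4],
  [-1,-1,0,0,0.4],
  [-1,-1,0,0,0.4],
  [-1,-1,0,0,0.4],
  [-1,-1,0,0,0.4],
  [-1,0,0,0,0.4],
  [-1,0,0,0,0.4],
  [-1,0,0,0,0.4],
  [-1,0,0,0,0.4],
  [-1,0,0,0,0.4],
  [-1,0,0,0,0.4],
])

```text
t: 44.22
tool_pos: [558.6, -188.6, 206.0]
eef_rot: [2.196, 2.245, 0.002]
ft_force: [-0.0, 0.2, 0.8]
grip_width: 60.0
grip_force: 0.0
```

Run:
```python
from h import *
t=imaging.get_image("top");s=imaging.get_image("side")
A=cv2.resize(t["frame"][110:200,230:320],None,fx=4,fy=4,interpolation=cv2.INTER_CUBIC);B=cv2.resize(s["frame"][120:240,260:360],(300,360),interpolation=cv2.INTER_CUBIC)
cv2.imwrite("pics/p8.png",np.hstack([A,B])[:,:,::-1]);o=monitor.get_obs();print(o["t"],o["tool_pos"],o["ft_force"])
```

```text
44.325 [ 557.90262706 -191.23052847  206.13187025] [-0.3428304  -0.48552953 -1.15509186]
```

View pics/p8.png

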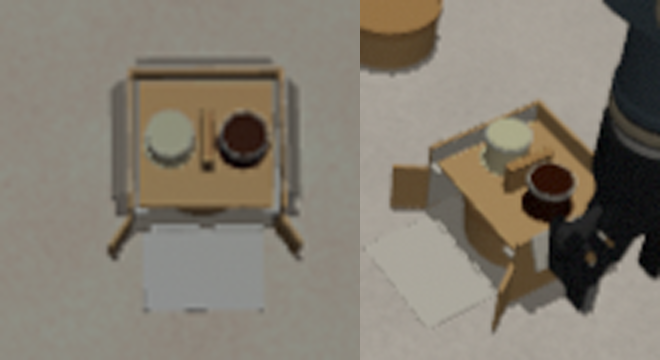

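Both pots stand upright on their spots (170,135 and 243,138), and the plate is flat with the bowl in place below. The arm is clear, so I hand in.

```bash
python3 -c "
from cell import env
print(env.sign_off())"
```

```text
the job is handed in; nothing more can be done
None
```

The order is packed and was handed in at about 44 s: the bowl is against the back wall, the divider is seated on the ledges, and the pale and brown pots stand on their own spots; the sign-off returned no verdict, so this rests on the final pictures.

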